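# Find the hidden catch of the okey tile box and push its drawer open

### The arm

A 7-joint arm with a two-finger parallel gripper is mounted at the origin on the work surface. World frame = base frame: x ahead of the robot, y to its left, z up, the work surface at z = 0. Lengths are in m, angles in rad, forces in N, time in s.
With the tool pointing down it reaches from about 0.425 to 0.925 m from the base axis. Payload 6.8 kg.
Tool frame: the origin (TCP) lies at the very end of the fingers, on their centre line; the grasp point (between the pads) lies arm.grip_point_offset behind it (arm.grip_point_offset is the distance from the TCP to the grasp point, in m); z points along the fingers, y is the line along which they close (so a half turn about z gives the same grasp; the last joint's range is limited). The gripper opens to 85 mm and grips with 20 to 120 N. Pads are 22 mm wide; open, the fingers measure 114 mm over their backs; the gripper's body (76 mm by 85 mm) begins 54 mm behind the grasp point. The pads swing forward as they close: fully open they stand 13 mm farther back than shut.
Start: joints at [-1.414, 0.477, 0.022, 1.555, -0.011, 1.109, -0.083], TCP at [0.177, 0.651, 0.231] pointing down, gripper open.
Joint ranges: [-2.96, 2.96], [-0.34, 2.1], [-1.41, 1.46], [0.24, 2.44], [-1.37, 4.51], [0.17, 1.92], [-2.96, 2.96]. Speed limits (rad/s): [2.39, 2.39, 3.14, 3.14, 3.14, 3.14, 3.14].

### API

Orientations are given as a rotation vector (axis times angle).
In Python, from rig import get_obs, imaging, workorder, finder, arm gives the robot as it stands. The module is installed in compiled form; this text tells all that it offers.
- The arm moves only by the shell command python3 -m creep 'ROWS' [FORCE]. ROWS is JSON, a list of rows, each an object with "translation": the shift along the tool's x, y, z normalised to -1 to 1, where 1 is 40 mm, a list of three; "turn": the turn about the tool's z normalised to -1 to 1, where 1 is 0.12 rad; "gripper": the finger opening in mm, from 0 to 85.4. A call has 1 to 20 rows; each row shifts and turns the commanded pose from where the row before left it, along the tool's axes as they then stand; what a row does not reach is not made up. A row lasts 1/12 s, in which the tool goes at most 41.7 mm and 7.16 degrees, less where a joint would pass 70% of its speed; a pose out of reach is approached as far as the arm can. A call with a number of a shift or a turn outside -1 to 1 is refused whole. A call with a gripper value outside its range is refused whole. The fingers move at their own pace and stop on an object; FORCE is the grip in N (left out, the last holds). Time passes only in rows, so rows that do not move let the fingers close. It gives the time, the measured TCP pose, the force, the opening and the grip force at its end, in the units of the state.
- get_obs(): the state, without advancing time (a new reading comes with each control period).
- imaging.read_camera(name): name is "scene" or "top"; returns a dict with "pixels" (420x560x3 uint8, blue, green, red), "K" (3x3 intrinsics, pixels), "position" and "attitude" of the camera in the world. Camera axes: x right, y up, looking along -z (the intrinsics and any distortion apply to the point x, -y, -z); pixel columns grow to the right and rows downward; lengths in m; the calibration is good to about 2 mm. A picture is of the moment at which its call begins. There is no depth.
- workorder.job_done(): hands the job in; it is judged then, once.
Trained networks look in the newest picture that a camera, given by its name, has taken for a name from the list of things; names that differ only in an ending like _2 or _b are one class to them, and where a whole thing is asked for, a point or a joint stands for the part that bears it (a point fixed in the world has none). Each returns a list of dicts, best first, with "confidence" (0 to 1); they miss things now and then, are a little off and sometimes report something else, mostly with a low value. They report only what shows in the picture. A call takes as long as a camera call. They do not tell look-alikes from the thing itself.
- finder.spot_in(camera, name): "at" ([row, column] as shares, 0 to 1, of the picture: columns of its width, rows of its height, amid what is visible of it).
- finder.regions_of(camera, name): "mask" (420x560 bool, what is visible of it) and "at" ([row, column] as shares, 0 to 1, of the picture: columns of its width, rows of its height, amid what is visible of it).
- finder.pinpoint(camera, name): "at" ([row, column] as shares, 0 to 1, of the picture: columns of its width, rows of its height: a listed point, or the origin of a listed thing).
The state is a dict: "t": time; "joint_pos": joint angles; "joint_velocities": joint speeds; "tau": joint torques, N m; "position": TCP position; "tcp_rot": TCP orientation; "ft_force": force on the tool from outside, world axes, zero at the start; "torque": the same for the moment, N m; "gripper_width": finger opening in m; "grasp_force": force on a finger pad.
Only numpy, scipy, OpenCV 4.12 (cv2) and the standard library are available. Lean on these libraries where they do the work, as an engineer would, in place of code of your own. Each camera call takes 0.05 s, during which the arm holds its last target. There are 200 camera calls.

### The job

The okey tiles are in the drawer of the inlaid tile box, which has no handle: one of the four star squares in its top is a concealed sprung catch and the other three are solid. Feel the squares with a gentle fingertip until you find the one that gives, and press it in so that the drawer springs ajar by itself; then put a fingertip in behind the drawer front and push the drawer out to its stop, without pinching the front. Leave the tea glass, its saucer, the ashtray and the dice where they are, and finish with the hand clear of everything.

Things in the scene. Friction and masses are not known exactly. Their poses are not given: they have to be found in the camera images.
- tile_box: Wooden tile box with mother-of-pearl inlay, 150 (x) x 300 (y) x 80 mm high, fixed to the table. Origin: centre of its underside; z up. The drawer comes out along the box's own +x axis, through its +x side. Four star squares lie in a row along y in its top; which one is the catch cannot be seen and differs from run to run. Press nothing with more than 60 N
- square1 (a point): centre of the upper face of the first star square, at -99 mm along the box's y axis: a 50 mm square plate in a 52 mm square opening, its face 2 mm below the box's top and 78 mm above the table. All four look alike; three do not give at all
- square2 (a point): the same for the second square, at -33 mm. Whichever square is the catch gives at 2.5 N; the latch lets go at about 3 mm down (some 4 N); its spring reaches 5 N at 5 mm, the plate is fully down at 8 mm (7 N), and it comes up again when let go
- square3 (a point): the same for the third square, at +33 mm
- square4 (a point): the same for the fourth square, at +99 mm
- drawer (a joint): how far the drawer is out, m: 0 shut and latched, 0.110 at its stop. When the latch lets go, a spring kicks it out to 0.055 to 0.062 in about half a second, no farther; from there it slides with about 1 N of friction, stays where it is left, and must be pushed
- front_board: inner board of the drawer front, 8 x 300 x 74 mm, moves with the drawer. Origin: middle of the lower edge of its inner face, 3 mm above the table; own x points the way the drawer opens. Ajar, the space between box and inner face is as wide as the drawer is out, open above, 256 mm wide; floor 14 mm, top edge of the front 77 mm above the table. The tiles do not reach into it
- front_face: inlaid outer panel of the drawer front, 6 mm thick, 68 mm high, on the outside of the inner board. Origin: middle of the lower edge of the face that touches the board
- tea_glass: tulip tea glass with a gilt rim, 84 mm tall, 54 mm across, standing on the saucer. Origin: centre of its underside
- saucer: white saucer, 110 mm across, 16 mm high, on the table at the box's +y end. Origin: centre of its underside
- ashtray: turquoise ceramic ashtray, 112 mm across, 30 mm high, on the table at the box's -y end. Origin: centre of its underside
- die_a: brass die, 16 mm, on the table near the -y end of the drawer's path. Origin: centre of its underside
- die_b: the other brass die, 16 mm
Things that resemble listed ones, but are neither listed nor needed, are in the scene too. Of the things that look like the tea_glass, take the one that is farthest to the robot's right at the start.

How it is judged:
By the outcome, as a careful person would: the job done as asked, in the order asked, and still so for the second after the job is handed in, with the robot touching nothing.
It also fails if it takes over 58 s, if anything falls off the work surface, if the arm or the gripper's body presses on something with over 40 N, if the wrist force passes 120 N, or if a joint passes its speed limit or range.

## Working session

There is one attempt and no reset: what is moved stays moved. The work goes in short steps, Python scripts to look and compute and a shell command to move; the robot and the scene stay as the last step left them, time stands still between calls to the robot, and variables do not carry over. Pictures are saved under pics/ and viewed, at most 10 in all, crops included, and the job is handed in when it is done.

```bash
mkdir -p pics; cat > h.py <<'E'
import numpy as np, cv2
from scipy.spatial.transform import Rotation as R
from rig import get_obs, imaging, workorder, finder, arm
def att(c):
    a=np.array(c["attitude"],float)
    if a.shape==(3,3): return a
    return R.from_rotvec(a).as_matrix() if a.size==3 else R.from_quat(a).as_matrix()
def topt(c,at,z):
    h,w=c["pixels"].shape[:2]; K=np.array(c["K"])
    d=np.linalg.inv(K)@[at[1]*w,at[0]*h,1]; d=att(c)@[d[0],-d[1],-d[2]]
    p=np.array(c["position"]); return p+d*(z-p[2])/d[2]
def proj(c,P):
    v=att(c).T@(np.array(P)-c["position"]); v=np.array(c["K"])@[v[0],-v[1],-v[2]]; return v[:2]/v[2]
E
python3 - <<'E'
from h import *
np.set_printoptions(precision=4,suppress=True)
o=get_obs();print(o["t"],o["position"],o["tcp_rot"],o["ft_force"],arm.grip_point_offset)
Z=dict(square1=.078,square2=.078,square3=.078,square4=.078,tile_box=0,front_board=.003,front_face=.003,tea_glass=.004,saucer=0,ashtray=0,die_a=0)
for n in("top","scene"):
    c=imaging.read_camera(n);cv2.imwrite(f"pics/{n}0.png",c["pixels"])
    print(n,[k for k in c],c["position"],c["attitude"])
    for k in Z:
        print(k,[(round(r["confidence"],2),topt(c,r["at"],Z[k])[:2].round(4)) for r in finder.pinpoint(n,k)[:4]])
E
```

```text
0.0 [0.1765 0.6509 0.2303] [-0.4147 -3.114   0.003 ] [ 0.4466 -0.8034  0.182 ] 0.0187
top ['pixels', 'K', 'position', 'attitude'] [0.4759 0.0663 0.9178] [ 0.0664 -0.1168 -1.5557]
square1 [(0.88, array([ 0.4478, -0.2027])), (0.88, array([ 0.4814, -0.0736])), (0.86, array([ 0.4687, -0.1329])), (0.71, array([ 0.503 , -0.0126]))]
square2 [(0.88, array([ 0.4478, -0.2027])), (0.88, array([ 0.4814, -0.0736])), (0.86, array([ 0.4687, -0.1329])), (0.71, array([ 0.503 , -0.0126]))]
square3 [(0.88, array([ 0.4478, -0.2027])), (0.88, array([ 0.4814, -0.0736])), (0.86, array([ 0.4687, -0.1329])), (0.71, array([ 0.503 , -0.0126]))]
square4 [(0.88, array([ 0.4478, -0.2027])), (0.88, array([ 0.4814, -0.0736])), (0.86, array([ 0.4687, -0.1329])), (0.71, array([ 0.503 , -0.0126]))]
tile_box [(0.58, array([ 0.4804, -0.1141]))]
front_board [(0.64, array([ 0.5452, -0.1379]))]
front_face [(0.75, array([ 0.5575, -0.136 ]))]
tea_glass [(0.95, array([0.571 , 0.2358])), (0.9, array([0.6365, 0.1076])), (0.68, array([0.7098, 0.2346])), (0.64, array([0.6286, 0.3454]))]
saucer [(0.8, array([0.6375, 0.1046])), (0.
[... 658 characters left out ...]
, (0.55, array([ 0.466 , -0.1417]))]
square4 [(0.74, array([ 0.4917, -0.0823])), (0.61, array([ 0.4358, -0.2019])), (0.56, array([ 0.5201, -0.0188])), (0.55, array([ 0.466 , -0.1417]))]
tile_box [(0.65, array([ 0.4754, -0.1067]))]
front_board [(0.91, array([ 0.5511, -0.1358])), (0.48, array([ 0.4395, -0.0511]))]
front_face [(0.77, array([ 0.5561, -0.1325])), (0.29, array([ 0.5515, -0.137 ]))]
tea_glass [(0.92, array([0.5816, 0.2309])), (0.57, array([0.7125, 0.2341])), (0.56, array([0.639 , 0.3353]))]
saucer [(0.59, array([0.6296, 0.1069]))]
ashtray [(0.91, array([ 0.4104, -0.346 ])), (0.34, array([0.4696, 0.0169]))]
die_a [(0.67, array([ 0.5605, -0.3337])), (0.58, array([ 0.5046, -0.3204]))]
```

```bash
python3 -c "
import cv2,numpy as np
a=cv2.imread('pics/top0.png');b=cv2.imread('pics/scene0.png')
print(a.shape);cv2.imwrite('pics/both.png',cv2.resize(np.vstack([a,b]),(400,600)))"
```

```text
(420, 560, 3)
```

View pics/top0.png

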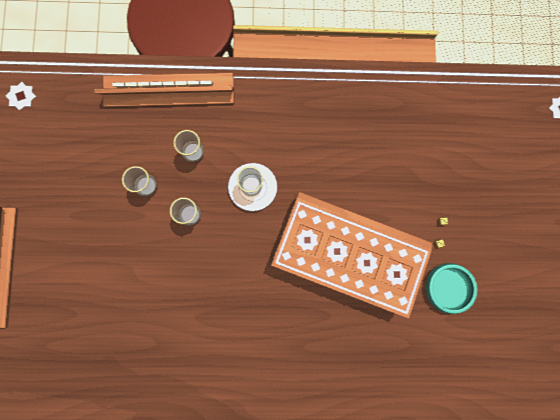

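View pics/scene0.png

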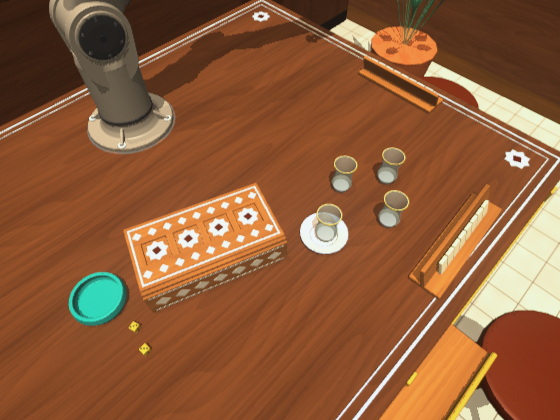

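The top picture shows the box turned about 20°, with its stars at (col,row) (307,240), (337,251), (367,263) and (397,274). The saucer with its glass is at (252,187), and the ashtray at (452,288) sits beside the dice at (443,221) and (440,243). The scene view shows the drawer side facing the camera, with stars at (157,251), (188,238), (218,227) and (248,216). The network points are too noisy for the angle, so I'll refine it on the dark star centres.

```bash
cat >> h.py <<'E'
def rel(target,yaw=None):
    """target TCP world -> units along tool axes (1=40mm)"""
    o=get_obs(); M=R.from_rotvec(o["tcp_rot"]).as_matrix()
    return (M.T@(np.array(target)-o["position"])/.04).round(2), np.degrees(np.arctan2(M[1,1],M[0,1])).round(2)
E
python3 - <<'E'
from h import *
np.set_printoptions(precision=4,suppress=True)
S={"top":[(397,274),(367,263),(337,251),(307,240)],"scene":[(157,251),(188,238),(218,227),(248,216)]}
al=[]
for n in S:
    c=imaging.read_camera(n);im=c["pixels"].astype(int);P=[]
    for u,v in S[n]:
        w=im[v-7:v+8,u-7:u+8]
        m=(w.sum(2)<230)&(w[...,1]<70); 
        # dark centre: component nearest the middle
        k,l,st,ce=cv2.connectedComponentsWithStats(m.astype(np.uint8))
        i=1+np.argmin(np.hypot(*(ce[1:]-7).T)+ (st[1:,4]<6)*50)
        q=ce[i]+[u-7,v-7]; P.append(topt(c,[(q[1]+.5)/420,(q[0]+.5)/560],.078)[:2])
    P=np.array(P);al.append(P);d=P[3]-P[0];print(n,P.tolist(),np.degrees(np.arctan2(d[1],d[0])),np.hypot(*d))
A=np.mean(al,0);ctr=A.mean(0);t=np.array([-99,-33,33,99])/1000
d=t@(A-ctr);a=np.arctan2(d[1],d[0]);y=np.array([np.cos(a),np.sin(a)]);x=np.array([y[1],-y[0]])
print("centre",ctr,"yang",np.degrees(a),"x",x)
sq=ctr+t[:,None]*y;print(sq)
o=get_obs();print(rel([*sq[3],.12]))
E
```

```text
Traceback (most recent call last):
ValueError: attempt to get argmin of an empty sequence
```

```bash
python3 - <<'E'
from h import *
np.set_printoptions(precision=4,suppress=True)
S={"top":[(397,274),(367,263),(337,251),(307,240)],"scene":[(157,251),(188,238),(218,227),(248,216)]}
al=[]
for n in S:
    c=imaging.read_camera(n);im=c["pixels"];P=[]
    for u,v in S[n]:
        m=(im[v-11:v+12,u-11:u+12].min(2)>130).astype(np.uint8)
        h=cv2.convexHull(cv2.findNonZero(m)); M=cv2.moments(h)
        q=np.array([M["m10"],M["m01"]])/M["m00"]+[u-11,v-11]; P.append(topt(c,[(q[1]+.5)/420,(q[0]+.5)/560],.078)[:2])
    P=np.array(P);al.append(P);d=P[3]-P[0];print(n,P.round(4).tolist(),np.degrees(np.arctan2(d[1],d[0])),np.hypot(*d))
A=np.mean(al,0);ctr=A.mean(0);t=np.array([-99,-33,33,99])/1000
d=t@(A-ctr);a=np.arctan2(d[1],d[0]);y=np.array([np.cos(a),np.sin(a)]);x=np.array([y[1],-y[0]])
print("centre",ctr,"yang",np.degrees(a),"x",x)
print(ctr+t[:,None]*y);print(rel([*(ctr+.099*y),.12]))
open("h.py","a").write(f"C=np.array({ctr.tolist()});Y=np.array({y.tolist()});X=np.array({x.tolist()})\n")
E
```

```text
top [[0.4427, -0.2039], [0.4653, -0.1417], [0.4885, -0.0798], [0.5117, -0.018]] 69.62531517317298 0.1982710324532483
scene [[0.4451, -0.201], [0.4679, -0.1392], [0.4907, -0.0773], [0.5143, -0.0157]] 69.51929383779363 0.19783163795683356
centre [ 0.4783 -0.1096] yang 69.5744123768271 x [ 0.9371 -0.349 ]
[[ 0.4437 -0.2023]
 [ 0.4668 -0.1405]
 [ 0.4898 -0.0786]
 [ 0.5128 -0.0168]]
(array([-12.48, -13.93,   2.78]), np.float64(74.82))
```

```bash
python3 -m creep '[{"translation":[-0.62,-0.69,0],"turn":0,"gripper":0},{"translation":[-0.62,-0.69,0],"turn":0,"gripper":0},{"translation":[-0.62,-0.69,0],"turn":0,"gripper":0},{"translation":[-0.62,-0.69,0],"turn":0,"gripper":0},{"translation":[-0.62,-0.69,0],"turn":0,"gripper":0},{"translation":[-0.62,-0.69,0],"turn":0,"gripper":0},{"translation":[-0.62,-0.69,0],"turn":0,"gripper":0},{"translation":[-0.62,-0.69,0],"turn":0,"gripper":0},{"translation":[-0.62,-0.69,0],"turn":0,"gripper":0},{"translation":[-0.62,-0.69,0],"turn":0,"gripper":0},{"translation":[-0.62,-0.69,0],"turn":0,"gripper":0},{"translation":[-0.62,-0.69,0],"turn":0,"gripper":0},{"translation":[-0.62,-0.69,0],"turn":0,"gripper":0},{"translation":[-0.62,-0.69,0],"turn":0,"gripper":0},{"translation":[-0.62,-0.69,0],"turn":0,"gripper":0},{"translation":[-0.62,-0.69,0],"turn":0,"gripper":0},{"translation":[-0.62,-0.69,0],"turn":0,"gripper":0},{"translation":[-0.62,-0.69,0],"turn":0,"gripper":0},{"translation":[-0.62,-0.69,0],"turn":0,"gripper":0},{"translation":[-0.62,-0.69,0],"turn":0.76,"gripper":0}]' 30
python3 -c "
from h import *
print(rel([*(C+.099*Y),.1]))"
```

```text
t: 3.02
position: [0.5115, -0.0128, 0.2317]
tcp_rot: [0.555, 3.091, 0.001]
ft_force: [0.8, 0.5, 0.2]
gripper_width: -0.0003
grasp_force: 0.0
(array([-0.06, -0.08,  3.29]), np.float64(69.63))
```

```bash
python3 -m creep '[{"translation":[-0.06,-0.08,1],"turn":0,"gripper":0},{"translation":[0,0,1],"turn":0,"gripper":0},{"translation":[0,0,1],"turn":0,"gripper":0},{"translation":[0,0,0.5],"turn":0,"gripper":0},{"translation":[0,0,0.25],"turn":0,"gripper":0},{"translation":[0,0,0],"turn":0,"gripper":0}]'
python3 -c "
from h import *
print(rel([*(C+.099*Y),.078]),get_obs()['ft_force'])"
```

```text
t: 3.52
position: [0.5113, -0.0151, 0.08]
tcp_rot: [-0.556, -3.089, 0.002]
ft_force: [0.2, 0.2, 0.7]
gripper_width: -0.0001
grasp_force: 0.0
(array([-0.05, -0.03,  0.05]), np.float64(69.6)) [0.20360002 0.17311192 0.71832479]
```

```bash
for i in 1 2; do python3 -m creep '[{"translation":[0,0,0.025],"turn":0,"gripper":0},{"translation":[0,0,0],"turn":0,"gripper":0}]' | egrep 'posi|force'; done
```

```text
position: [0.5129, -0.0148, 0.0812]
ft_force: [0.5, 0.3, 0.3]
grasp_force: 0.0
position: [0.5126, -0.0147, 0.08]
ft_force: [-0.5, -0.1, -0.4]
grasp_force: 0.0
```

```bash
python3 -m creep '[{"translation":[0,0,0.025],"turn":0,"gripper":0},{"translation":[0,0,0],"turn":0,"gripper":0}]' | egrep 'posi|ft_'
```

```text
position: [0.5122, -0.0148, 0.0786]
ft_force: [0.0, -0.5, 0.7]
```

```bash
python3 -m creep '[{"translation":[0,0,0.025],"turn":0,"gripper":0},{"translation":[0,0,0],"turn":0,"gripper":0}]' | egrep 'posi|ft_'
```

```text
position: [0.5123, -0.0148, 0.0781]
ft_force: [-2.9, 0.1, 10.3]
```

```bash
python3 -m creep '[{"translation":[0,0,-0.25],"turn":0,"gripper":0},{"translation":[-0.02,-0.85,0],"turn":0,"gripper":0},{"translation":[0,-0.85,0],"turn":0,"gripper":0},{"translation":[0,0,0.175],"turn":0,"gripper":0},{"translation":[0,0,0.05],"turn":0,"gripper":0},{"translation":[0,0,0],"turn":0,"gripper":0}]' | egrep 'posi|ft_'; python3 -c "
from h import *
print(rel([*(C+.033*Y),.078]))"
```

```text
position: [0.489, -0.0789, 0.0783]
ft_force: [0.0, 0.5, 0.2]
(array([-0.02,  0.01,  0.01]), np.float64(69.57))
```

```bash
python3 -m creep '[{"translation":[0,0,0.025],"turn":0,"gripper":0},{"translation":[0,0,0],"turn":0,"gripper":0}]' | egrep 'posi|ft_'
```

```text
position: [0.4894, -0.0784, 0.0781]
ft_force: [-3.8, -2.1, 10.8]
```

Square 3 is solid too (10.8 N, no give). Next is square 2.

```bash
python3 -m creep '[{"translation":[0,0,-0.25],"turn":0,"gripper":0},{"translation":[-0.01,-0.82,0],"turn":0,"gripper":0},{"translation":[0,-0.83,0],"turn":0,"gripper":0},{"translation":[0,0,0.175],"turn":0,"gripper":0},{"translation":[0,0,0.05],"turn":0,"gripper":0},{"translation":[0,0,0],"turn":0,"gripper":0}]' | egrep 'posi|ft_'; python3 -c "
from h import *
print(rel([*(C-.033*Y),.078]))"
```

```text
position: [0.4668, -0.1398, 0.0782]
ft_force: [-0.7, 0.7, 0.1]
(array([-0.01, -0.02,  0.01]), np.float64(69.65))
```

```bash
python3 -m creep '[{"translation":[0,0,0.025],"turn":0,"gripper":0},{"translation":[0,0,0],"turn":0,"gripper":0}]' | egrep 'posi|ft_'
```

```text
position: [0.4671, -0.1396, 0.0775]
ft_force: [-0.6, 0.6, 3.5]
```

```bash
python3 -m creep '[{"translation":[0,0,0.025],"turn":0,"gripper":0},{"translation":[0,0,0],"turn":0,"gripper":0}]' | egrep 'posi|ft_'
```

```text
position: [0.4671, -0.1398, 0.0764]
ft_force: [0.5, 2.4, 2.8]
```

Square 2 gives, at about 3 N. I'll press it in to about 5 mm, then hold.

```bash
python3 -m creep '[{"translation":[0,0,0.025],"turn":0,"gripper":0},{"translation":[0,0,0.025],"turn":0,"gripper":0},{"translation":[0,0,0.025],"turn":0,"gripper":0},{"translation":[0,0,0.015],"turn":0,"gripper":0},{"translation":[0,0,0],"turn":0,"gripper":0},{"translation":[0,0,0],"turn":0,"gripper":0}]' | egrep 't:|posi|ft_'
```

```text
t: 6.18
position: [0.4668, -0.1415, 0.0729]
tcp_rot: [0.557, 3.091, -0.001]
ft_force: [1.2, -0.1, 1.3]
```

```bash
python3 -m creep '[{"translation":[0,0,0],"turn":0,"gripper":0},{"translation":[0,0,0],"turn":0,"gripper":0},{"translation":[0,0,0],"turn":0,"gripper":0},{"translation":[0,0,-0.3],"turn":0,"gripper":0},{"translation":[0,0,-1],"turn":0,"gripper":0},{"translation":[0,0,-1],"turn":0,"gripper":0},{"translation":[0,0,0],"turn":0,"gripper":0}]' | egrep 't:|posi|ft_'
python3 - <<'E'
from h import *
for n,z in(("top",0.003),("scene",.003)):
    c=imaging.read_camera(n);cv2.imwrite(f"pics/{n}1.png",c["pixels"])
    for k in("front_board","front_face"):
        print(n,k,[(round(r["confidence"],2),((p:=topt(c,r["at"],z)[:2]-C)@X).round(4),(p@Y).round(4)) for r in finder.pinpoint(n,k)[:3]])
a=cv2.imread("pics/top1.png")[140:350,240:500];b=cv2.imread("pics/scene1.png")[150:390,50:360]
b=cv2.resize(b,(400,310));a=cv2.resize(a,(390,310));cv2.imwrite("pics/v1.png",np.hstack([a,b]))
E
```

```text
t: 6.77
position: [0.4697, -0.1425, 0.1702]
tcp_rot: [0.557, 3.083, 0.001]
ft_force: [1.2, -0.1, -0.8]
top front_board [(0.59, np.float64(0.1322), np.float64(-0.0016))]
top front_face [(0.66, np.float64(0.1461), np.float64(-0.004))]
scene front_board [(0.66, np.float64(0.1367), np.float64(-0.0016))]
scene front_face [(0.96, np.float64(0.1388), np.float64(0.0012)), (0.58, np.float64(-0.0025), np.float64(-0.0076)), (0.16, np.float64(0.1044), np.float64(-0.1884))]
```

View pics/v1.png

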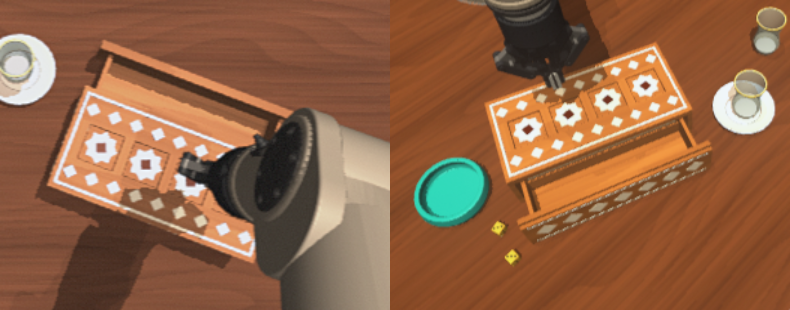

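The drawer sprang ajar: in the left half the gap runs from about (105,60) to (270,125), and the inner face is about 58 mm out. The glass, ashtray and dice haven't moved. I'll move over the middle of the gap.

```bash
python3 -c "
from h import *
print(rel([*(C+.104*X),.045]), R.from_rotvec(get_obs()['tcp_rot']).as_matrix().round(3).tolist())"
```

```text
(array([-2.64,  0.84,  2.95]), np.float64(69.6)) [[-0.937, 0.348, -0.003], [0.348, 0.937, 0.0], [0.003, -0.001, -1.0]]
```

```bash
python3 -m creep '[{"translation":[-0.88,0.28,0],"turn":0,"gripper":0},{"translation":[-0.88,0.28,0],"turn":0,"gripper":0},{"translation":[-0.88,0.28,0],"turn":0,"gripper":0},{"translation":[0,0,0.6],"turn":0,"gripper":0},{"translation":[0,0,0.6],"turn":0,"gripper":0},{"translation":[0,0,0],"turn":0,"gripper":0},{"translation":[0,0,0],"turn":0,"gripper":0}]' | egrep 't:|posi|ft_'
python3 - <<'E'
from h import *
print(rel([*(C+.104*X),.045]))
c=imaging.read_camera("scene");cv2.imwrite("pics/s2.png",cv2.resize(c["pixels"][120:360,50:370],None,fx=2,fy=2))
E
```

```text
t: 7.65
position: [0.5751, -0.1462, 0.1145]
tcp_rot: [-0.556, -3.086, 0.001]
ft_force: [-0.3, -0.7, 0.9]
(array([-0.02,  0.02,  1.74]), np.float64(69.58))
```

View pics/s2.png

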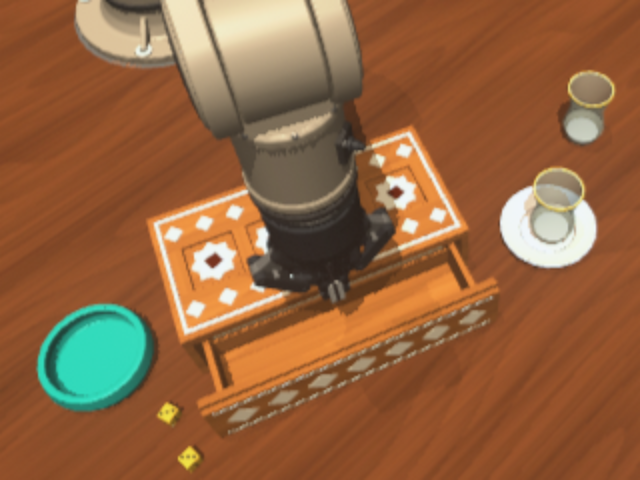

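The closed fingertip at (335,292) hangs over the gap with nothing in its way. I'll descend into the gap.

```bash
python3 -m creep '[{"translation":[0,0,0.4],"turn":0,"gripper":0},{"translation":[0,0,0.4],"turn":0,"gripper":0},{"translation":[0,0,0.4],"turn":0,"gripper":0},{"translation":[0,0,0.4],"turn":0,"gripper":0},{"translation":[0,0,0],"turn":0,"gripper":0},{"translation":[0,0,0],"turn":0,"gripper":0}]' | egrep 't:|posi|ft_'
```

```text
t: 8.2
position: [0.5772, -0.1464, 0.0535]
tcp_rot: [0.557, 3.092, 0.0]
ft_force: [-0.8, -0.5, 0.6]
```

```bash
python3 -m creep '[{"translation":[-0.08,0,0],"turn":0,"gripper":0},{"translation":[-0.08,0,0],"turn":0,"gripper":0},{"translation":[-0.08,0,0],"turn":0,"gripper":0},{"translation":[-0.08,0,0],"turn":0,"gripper":0},{"translation":[-0.08,0,0],"turn":0,"gripper":0},{"translation":[-0.08,0,0],"turn":0,"gripper":0},{"translation":[-0.08,0,0],"turn":0,"gripper":0},{"translation":[-0.08,0,0],"turn":0,"gripper":0},{"translation":[-0.08,0,0],"turn":0,"gripper":0},{"translation":[-0.08,0,0],"turn":0,"gripper":0},{"translation":[-0.08,0,0],"turn":0,"gripper":0},{"translation":[-0.08,0,0],"turn":0,"gripper":0},{"translation":[-0.08,0,0],"turn":0,"gripper":0},{"translation":[-0.08,0,0],"turn":0,"gripper":0},{"translation":[-0.08,0,0],"turn":0,"gripper":0},{"translation":[-0.08,0,0],"turn":0,"gripper":0},{"translation":[-0.08,0,0],"turn":0,"gripper":0},{"translation":[-0.08,0,0],"turn":0,"gripper":0},{"translation":[-0.08,0,0],"turn":0,"gripper":0},{"translation":[-0.08,0,0],"turn":0,"gripper":0}]' | egrep 't:|posi|ft_'; python3 -c "
from h import *
o=get_obs();p=o['position'][:2]-C;print(p@X,p@Y,rel([*(C+.174*X),.05]))"
```

```text
t: 9.87
position: [0.6373, -0.1686, 0.0526]
tcp_rot: [-0.556, -3.092, -0.0]
ft_force: [-1.4, 0.9, 0.1]
0.16967849459113785 0.00015547544224788124 (array([-0.11, -0.  ,  0.07]), np.float64(69.6))
```

Contact is light, at about 1.5 N. I'll keep going in small steps until I feel the stop.

```bash
python3 -m creep '[{"translation":[-0.05,0,0],"turn":0,"gripper":0},{"translation":[-0.03,0,0],"turn":0,"gripper":0},{"translation":[0,0,0],"turn":0,"gripper":0}]' | egrep 'posi|ft_'
```

```text
position: [0.6406, -0.1699, 0.0528]
ft_force: [-0.0, -0.1, -0.3]
```

```bash
python3 -m creep '[{"translation":[-0.05,0,0],"turn":0,"gripper":0},{"translation":[0,0,0],"turn":0,"gripper":0}]' | egrep 'posi|ft_'
```

```text
position: [0.6414, -0.1702, 0.0526]
ft_force: [-3.6, 1.4, 2.2]
```

```bash
python3 -m creep '[{"translation":[-0.04,0,0],"turn":0,"gripper":0},{"translation":[0,0,0],"turn":0,"gripper":0}]' | egrep 'posi|ft_'
```

```text
position: [0.6414, -0.1702, 0.0525]
ft_force: [-7.3, 2.7, 7.1]
```

```bash
python3 -m creep '[{"translation":[-0.03,0,0],"turn":0,"gripper":0},{"translation":[0,0,0],"turn":0,"gripper":0}]' | egrep 'posi|ft_'; python3 -c "
from h import *
o=get_obs();p=o['position'][:2]-C;print(p@X,p@Y)"
```

```text
position: [0.6413, -0.1702, 0.0523]
ft_force: [-12.0, 4.3, 8.9]
0.17395861776793023 6.368526494411908e-05
```

It's at the stop: 13 N with no further motion, at 0.174 m as predicted. I'll back off, rise clear and check.

```bash
python3 -m creep '[{"translation":[0.2,0,0],"turn":0,"gripper":0},{"translation":[0.4,0,0],"turn":0,"gripper":0},{"translation":[0,0,-0.4],"turn":0,"gripper":0},{"translation":[0,0,-0.8],"turn":0,"gripper":0},{"translation":[0,0,-1],"turn":0,"gripper":0},{"translation":[0,0,-1],"turn":0,"gripper":0},{"translation":[0,0,-1],"turn":0,"gripper":0},{"translation":[0,0,0],"turn":0,"gripper":0},{"translation":[0,0,0],"turn":0,"gripper":0},{"translation":[0,0,0],"turn":0,"gripper":0}]' | egrep 't:|posi|ft_'
python3 - <<'E'
from h import *
for n in("top","scene"):
    c=imaging.read_camera(n);cv2.imwrite(f"pics/{n}3.png",c["pixels"])
    print(n,[(round(r["confidence"],2),((topt(c,r["at"],.003)[:2]-C)@X).round(4)) for r in finder.pinpoint(n,"front_board")[:2]])
a=cv2.imread("pics/top3.png")[120:350,220:500];b=cv2.imread("pics/scene3.png")[150:390,50:370]
cv2.imwrite("pics/v3.png",np.hstack([cv2.resize(a,(390,310)),cv2.resize(b,(400,310))]))
E
```

```text
t: 11.45
position: [0.6221, -0.1628, 0.2205]
tcp_rot: [0.556, 3.091, 0.0]
ft_force: [0.4, -1.2, -0.6]
top [(0.65, np.float64(0.1814))]
scene [(0.64, np.float64(0.1863)), (0.36, np.float64(-0.057))]
```

View pics/v3.png

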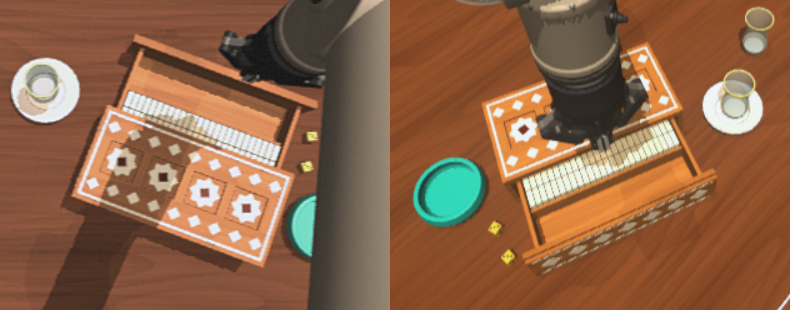

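The drawer is fully out with the tiles showing, and its front is about 0.184 m from the box centre, where the stop puts it at 0.185. The dice at (495,228) and (508,256), the ashtray, the saucer and the glass are where they were, and the hand is clear above.

```bash
python3 -c "
from rig import workorder
print(workorder.job_done())"
```

```text
the job is handed in; nothing more can be done
None
```

Square 2 was the catch: I pressed it in, the drawer sprang ajar, I pushed it out to its stop with the closed fingertip, and I handed the job in with the hand clear and the glass, saucer, ashtray and dice where they were.

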